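# Gather the sprocket nuts in the tote's pouring corner

## Task

One of the five sprocket nuts is still lying loose on the bench: put it in the yellow tote with the other four. Then take hold of the tote and tip it towards its cut-off pouring corner until all five nuts have slid together into that corner, and finish while still holding it tipped and still, with that corner the lowest, so they can be picked out; nothing but your gripper and the bench may hold the tote up. Leave the other things on the bench where they are.

Things in the scene. Friction and masses are not known exactly. Their poses are not given: they have to be found in the camera images.
- tote: Open yellow plastic hardware tote, loose, turned any way, 246 x 174 mm over the rim, 55 mm high, 0.3 to 0.5 kg. Origin: centre of its underside; x along the long side, y along the short, z up. Inner wall faces at x = +-112, y = +-76 mm; floor and walls 4 mm thick. The +x +y corner is cut off at 45 degrees, 56 mm off each wall. Nuts slide on its slick floor from 9 to 14 degrees, along a wall from about 25.
- tote_corner (a point): Pouring corner: middle of the cut-off wall's inner face, at inner floor level (84, 48, 4 mm in the tote's frame). x axis: level, outwards through the lip; z: the tote's z. The wall here is 4 mm thick and only 38 mm high, ending in a lip flared outwards; its straight bottom outer edge, 80 mm long, can serve as a pivot on the bench.
- tote_rim (a point): Middle of the rim on the short side away from the pouring corner (-117.5, 0, 46 mm in the tote's frame), axes as the tote's. The rim runs along the top of all four straight walls, 11 mm thick and 18 mm high (z 37 to 55 mm), centred at x = +-117.5 and y = +-81.5 mm: pinch it from above, one finger inside, one outside, firmly (60 N).
- nut1: Steel M12 flange nut: hexagon 19 mm across flats on a round flange 27 mm across and 3.5 mm thick, 14 mm high in all, 30 g. Origin: centre of its flange underside, z along its axis, x through the middle of a flat (flats face every 60 degrees). It starts flat, flange down, in the tote.
- nut2: Steel M12 flange nut: hexagon 19 mm across flats on a round flange 27 mm across and 3.5 mm thick, 14 mm high in all, 30 g. Origin: centre of its flange underside, z along its axis, x through the middle of a flat (flats face every 60 degrees). It starts flat, flange down, in the tote.
- nut3: Steel M12 flange nut: hexagon 19 mm across flats on a round flange 27 mm across and 3.5 mm thick, 14 mm high in all, 30 g. Origin: centre of its flange underside, z along its axis, x through the middle of a flat (flats face every 60 degrees). It starts flat, flange down, in the tote.
- nut4: Steel M12 flange nut: hexagon 19 mm across flats on a round flange 27 mm across and 3.5 mm thick, 14 mm high in all, 30 g. Origin: centre of its flange underside, z along its axis, x through the middle of a flat (flats face every 60 degrees). It starts flat, flange down, in the tote.
- stray_nut: Steel M12 flange nut: hexagon 19 mm across flats on a round flange 27 mm across and 3.5 mm thick, 14 mm high in all, 30 g. Origin: centre of its flange underside, z along its axis, x through the middle of a flat (flats face every 60 degrees). It starts flat, flange down, on the bench to the left or right of the tote.
- spark_plug: Bystander: spark plug lying on the bench, 77 mm long, 18 mm thick, white insulator along +x; on the other side of the tote from the stray nut. Origin: under its middle.
- screwdriver: Bystander: red-handled screwdriver lying on the bench to the right (-y) of the tote, 200 mm long, 26 mm thick, tip along +x. Origin: under its middle.
- spanner: Bystander: steel spanner lying flat to the left (+y) of the tote, 180 mm long, 38 mm wide, 8 mm thick, along x. Origin: under its middle.
- red_can: Bystander: standing white spray can with red cap and band, 67 mm across, 203 mm high. Origin: centre of its underside.
- blue_can: Bystander: standing grey spray can with blue cap and band, 67 mm across, 203 mm high. Origin: centre of its underside.
- foam_cup: Bystander: standing white foam cup with lid, 91 mm across, 117 mm high. Origin: centre of its underside.
- solvent_tin: Bystander: standing white and red rectangular tin, 65 x 105 mm, 190 mm high over its cap and handle. Origin: centre of its underside.
- carb_bank: Fixed: a bank of four carburettors at the back of the bench beyond the tote, 115 mm deep, 310 mm wide (y), 116 mm high. Origin: on the bench under the middle of its front, where the four bell mouths end; it extends from there to +x.

How it is judged:
On the way, in this order (a step that is already met when the one before it is completed fails the run):
1. the stray nut lies in the level tote and has been let go (x of stray_nut in the frame of tote between -0.112 and 0.112 m and y of stray_nut in the frame of tote between -0.076 and 0.076 m and z of stray_nut in the frame of tote between 0 and 0.05 m and x of stray_nut in the frame of tote_corner below 0 m and contact force between the fingers and stray_nut below 0.05 N and angle between tote's own z axis and vertical below 0.1 rad), for 0.2 s.
2. the tote is held in the gripper and tipped towards the pouring corner (angle between tote's own z axis and vertical above 0.2 rad and angle between tote's own x axis and vertical above 1.6208 rad and angle between tote's own y axis and vertical above 1.6208 rad and contact force between the fingers and tote above 1 N), for 0.2 s.
At the end, for the whole second after the job is handed in: All five nuts lie still in the tote within 95 mm of the foot of the cut-off wall, the fingers hold the tote (over 1 N) still, tipped over 0.20 rad with its x and y axes both over 0.05 rad below level; it rests on nothing but the gripper and, if need be, the bench (all of step 2 and x of nut1 in the frame of tote between -0.112 and 0.112 m and y of nut1 in the frame of tote between -0.076 and 0.076 m and z of nut1 in the frame of tote between 0 and 0.05 m and x of each of nut1, nut2, nut3, nut4, stray_nut in the frame of tote_corner below 0 m and distance between each of nut1, nut2, nut3, nut4, stray_nut and tote_corner below 0.095 m and linear speed of each of nut1, nut2, nut3, nut4, stray_nut, tote below 0.03 m/s and x of nut2 in the frame of tote between -0.112 and 0.112 m and y of nut2 in the frame of tote between -0.076 and 0.076 m and z of nut2 in the frame of tote between 0 and 0.05 m and x of nut3 in the frame of tote between -0.112 and 0.112 m and y of nut3 in the frame of tote between -0.076 and 0.076 m and z of nut3 in the frame of tote between 0 and 0.05 m and x of nut4 in the frame of tote between -0.112 and 0.112 m and y of nut4 in the frame of tote between -0.076 and 0.076 m and z of nut4 in the frame of tote between 0 and 0.05 m and x of stray_nut in the frame of tote between -0.112 and 0.112 m and y of stray_nut in the frame of tote between -0.076 and 0.076 m and z of stray_nut in the frame of tote between 0 and 0.05 m and angular speed of tote below 0.2 rad/s and contact force between tote and spark_plug below 0.3 N and contact force between tote and screwdriver below 0.3 N and contact force between tote and spanner below 0.3 N and contact force between tote and red_can below 0.3 N and contact force between tote and blue_can below 0.3 N and contact force between tote and foam_cup below 0.3 N and contact force between tote and solvent_tin below 0.3 N and contact force between tote and carb_bank below 0.3 N); the arm keeps its last pose, push and grip.
It fails at once if the spark plug, screwdriver or spanner is shifted by more than 30 mm (distance of any of spark_plug, screwdriver, spanner from where it was at the start of the episode above 0.03 m).
It fails at once if a spray can, the foam cup or the tin is shifted by more than 30 mm or knocked over (distance of any of red_can, blue_can, foam_cup, solvent_tin from where it was at the start of the episode above 0.03 m or angle between any of red_can, blue_can, foam_cup, solvent_tin's own z axis and vertical above 0.5 rad).
It also fails if it takes over 51 s, if anything falls off the work surface, if the arm or the gripper's body presses on something with over 40 N, if the wrist force passes 120 N, or if a joint passes its speed limit or range.

## Robot

A 7-joint arm with a two-finger parallel gripper is mounted at the origin on the work surface. World frame = base frame: x ahead of the robot, y to its left, z up, the work surface at z = 0. Lengths are in m, angles in rad, forces in N, time in s.
With the tool pointing down it reaches from about 0.425 to 0.875 m from the base axis. Payload 4.7 kg.
Tool frame: the origin (TCP) lies on the centre line of the jaws, within the pads' length; the fingertips stand 19 mm ahead of it and the grasp point (between the pads) is the TCP; z points along the fingers, x is the direction in which the jaws open and shut, and the axes are right-handed (so a half turn about z gives the same grasp; the last joint's range is limited). The gripper opens to 85 mm and grips with 20 to 120 N. Pads are 22 mm wide; open, the fingers measure 114 mm over their backs; the gripper's body (76 mm by 85 mm) begins 54 mm behind the grasp point. The pads swing forward as they close: fully open they stand 13 mm farther back than shut.
Start: joints at [1.363, 0.321, -0.07, 1.45, 0.023, 1.371, -0.057], TCP at [0.143, -0.634, 0.25] pointing down, gripper open.
Joint ranges: [-2.86, 2.86], [-0.3, 2.09], [-1.38, 1.24], [0.06, 2.45], [-1.56, 4.7], [0.09, 2.05], [-2.69, 2.69]. Speed limits (rad/s): [2.57, 2.57, 3.14, 3.14, 3.14, 3.14, 3.14].

## Interface

Orientations are given as a rotation vector (axis times angle).
In Python, from station import telemetry, optics, job gives the robot as it stands.
- The arm moves only by the shell command python3 -m pendant 'ROWS' [FORCE]. ROWS is JSON, a list of rows, each a list of 7 numbers: the closure in counts, from 0 (fully open) to 255 (shut), then the shift along the tool's x, y, z in mm, then the turn, a rotation vector about the tool's x, y, z in rad. In form: [[hand, tx, ty, tz, rx, ry, rz], ...]. A call has 1 to 12 rows; each row is the pose to reach, as a shift and turn from the pose commanded when the call began, along the tool's axes at that moment; what a row does not reach only later rows make up. A row lasts 1/12 s, in which the tool goes at most 41.7 mm and 7.16 degrees, less where a joint would pass 70% of its speed; a pose out of reach is approached as far as the arm can. A call with a gripper value outside its range is refused whole. The fingers move at their own pace and stop on an object; FORCE is the grip in N (left out, the last holds). Time passes only in rows, so rows that repeat a pose let the fingers close. It gives the time, the measured TCP pose, the force and the opening at its end, in the units of the state.
- telemetry.read_state(): the state, without advancing time (a new reading comes with each control period).
- optics.snapshot(name): name is "side" or "top" or "wrist"; returns a dict with "img" (384x512x3 uint8, blue, green, red), "mtx" (3x3 intrinsics, pixels), "R" (3x3) and "t" (3): a world point X has camera coordinates R X + t; the wrist camera has in their place "tool_from_camera" (4x4, takes a point from camera to tool coordinates, whose origin is the TCP and whose axes are the tool frame's). Camera axes: x right, y down, z forward; pixel columns grow to the right and rows downward; lengths in m; the calibration is good to about 2 mm. A picture is of the moment at which its call begins: read the wrist's pose just before it. There is no depth.
- job.finish_job(): hands the job in, once; it reports no verdict.
Trained networks look in the newest picture that a camera, given by its name, has taken for a name from the list of things; names that differ only in an ending like _2 or _b are one class to them, and where a whole thing is asked for, a point or a joint stands for the part that bears it (a point fixed in the world has none). Each returns a list of dicts, best first, with "p" (0 to 1); they miss things now and then, are a little off and sometimes report something else, mostly with a low value. They report only what shows in the picture. A call takes as long as a camera call.
- optics.trace(camera, target): "pixels" (384x512 bool, what is visible of it).
- optics.landmark_of(camera, target): "at" ([x, y, z] in m, in world coordinates, good to about 4 mm: a listed point, or the origin of a listed thing).
The state is a dict: "time_s": time; "joints": joint angles; "joint_vel": joint speeds; "joint_efforts": joint torques, N m; "position": TCP position; "orientation": TCP orientation; "force": force on the tool from outside, world axes, zero at the start; "moment": the same for the moment, N m; "width": finger opening in m.
Only numpy, scipy, OpenCV 4.12 (cv2) and the standard library are available. Lean on these libraries where they do the work, as an engineer would, in place of code of your own. Each camera call takes 0.05 s, during which the arm holds its last target.

## Working session

There is one attempt and no reset: what is moved stays moved. The work goes in short steps, Python scripts to look and compute and a shell command to move; the robot and the scene stay as the last step left them, time stands still between calls to the robot, and variables do not carry over. Pictures are saved under pics/ and viewed, and the job is handed in when it is done.

```bash
ls; mkdir -p pics
python3 - <<'E'
from station import telemetry, optics, job
import cv2
print(telemetry.read_state())
for n in ("top","side"):
    s=optics.snapshot(n); cv2.imwrite(f"pics/{n}0.png",s["img"]); print(n,s["mtx"].tolist(),s["R"].tolist(),s["t"].tolist())
    for k in ["tote","tote_corner","tote_rim","stray_nut","nut1","spark_plug","screwdriver","spanner","red_can","blue_can","foam_cup","solvent_tin","carb_bank"]:
        print(k,[(round(d["p"],2),[round(float(v),3) for v in d["at"]]) for d in optics.landmark_of(n,k)][:6])
E
```

```text
pics
{'time_s': 0.0, 'joints': array([ 1.3630901 ,  0.32182864, -0.07009368,  1.45166944,  0.02263357,
        1.37077572, -0.05686307]), 'joint_vel': array([ 3.40851861e-04,  2.04560153e-04,  2.14853244e-03,  6.11105474e-04,
        9.64355186e-06, -2.46494811e-04, -1.49687653e-03]), 'joint_efforts': array([ 1.94340100e-04, -4.93578815e+01, -3.81957125e-01, -3.14335656e+01,
        1.31096947e-02,  1.14488101e-02,  4.94872666e-06]), 'position': array([ 0.14283531, -0.63360817,  0.24922266]), 'orientation': array([-2.45289016e+00,  1.96115714e+00,  2.44207380e-03]), 'force': array([0.04758954, 0.02030184, 0.29036248]), 'moment': array([ 0.02211722, -0.03065863, -0.07432938]), 'width': 0.08537986439047739}
top [[447.6984676598031, 0.0, 256.5090533524407], [0.0, 447.6984676598031, 193.72051792002205], [0.0, 0.0, 1.0]] [[-0.05687997124289897, -0.9983799898656024, -0.0014369089625496055], [-0.9776051430756235, 0.05598835010873832, -0.20286322703780238], [0.2026150367161741, -0.010134124928231932, -0.9792060285805243]] [0.012236563057901061, 0.5535873311158449, 1.2600348263484578]
tote [(
[... 1136 characters left out ...]
052292638, 1.4927507693780362]
tote [(0.92, [0.583, -0.042, -0.002])]
tote_corner [(0.88, [0.583, 0.061, 0.004])]
tote_rim [(0.95, [0.532, -0.144, 0.046]), (0.24, [0.655, -0.455, -0.001])]
stray_nut [(0.38, [0.483, 0.307, -0.0])]
nut1 [(0.6, [0.511, -0.099, 0.009]), (0.58, [0.612, -0.071, 0.004]), (0.37, [0.605, -0.112, 0.007]), (0.24, [0.654, -0.455, -0.001])]
spark_plug [(0.56, [0.511, -0.274, 0.0])]
screwdriver [(0.56, [0.673, -0.311, -0.001])]
spanner [(0.61, [0.678, 0.308, -0.002])]
red_can [(0.69, [0.571, 0.425, 0.002])]
blue_can [(0.61, [0.666, 0.408, -0.001])]
foam_cup [(0.87, [0.332, -0.426, 0.0])]
solvent_tin [(0.78, [0.655, -0.454, -0.0])]
carb_bank [(0.83, [0.79, -0.016, 0.001])]
```

View pics/top0.png

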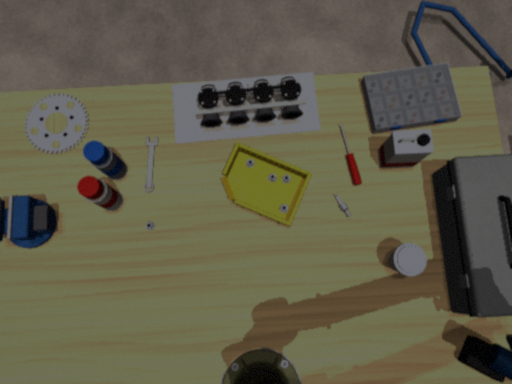

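View pics/side0.png

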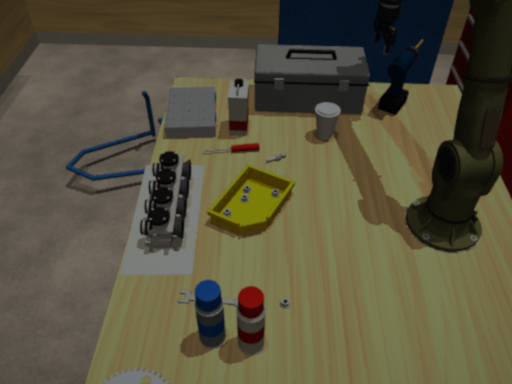

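```bash
cat > h.py <<'E'
from station import telemetry, optics, job
import numpy as np, cv2
from scipy.spatial.transform import Rotation as Ro
def down(yaw):  # tool z down, x at yaw deg
    c,s=np.cos(np.radians(yaw)),np.sin(np.radians(yaw))
    return np.array([[c,s,0],[s,-c,0],[0,0,-1.]])
def delta(p,R,p0=None,R0=None):
    st=telemetry.read_state()
    if p0 is None:p0=st["position"]
    if R0 is None:R0=Ro.from_rotvec(st["orientation"]).as_matrix()
    d=np.round(R0.T@(np.array(p)-p0)*1000,1); r=np.round(Ro.from_matrix(R0.T@R).as_rotvec(),4)
    return d.tolist(),r.tolist()
def ray(s,u,v,z,st=None):
    K=s["mtx"]; d=np.linalg.inv(K)@[u,v,1]
    if "R" in s: o=-s["R"].T@s["t"]; w=s["R"].T@d
    else:
        T=np.eye(4);T[:3,:3]=Ro.from_rotvec(st["orientation"]).as_matrix();T[:3,3]=st["position"]
        T=T@s["tool_from_camera"]; o=T[:3,3]; w=T[:3,:3]@d
    return o+w*(z-o[2])/w[2]
def lm(cam,names):
    for k in names: print(cam,k,[(round(d["p"],2),[round(float(v),4) for v in d["at"]]) for d in optics.landmark_of(cam,k)][:6])
E
python3 - <<'E'
from h import *
print(delta([.55,-.25,.25],down(-24)))
print(delta([.44,.278,.2],down(32.3),np.array([.55,-.25,.25]),down(-24)))
E
```

```text
([-285.1, -481.5, 0.3], [0.0001, -0.0, -0.9301])
([-315.2, -437.6, 50.0], [0.0, 0.0, -0.9826])
```

```bash
python3 -m pendant '[[0,-24,-41,0,0,0,-0.08],[0,-48,-81,0,0,0,-0.16],[0,-72,-121,0,0,0,-0.24],[0,-96,-161,0,0,0,-0.32],[0,-120,-201,0,0,0,-0.4],[0,-144,-241,0,0,0,-0.48],[0,-168,-281,0,0,0,-0.56],[0,-192,-321,0,0,0,-0.64],[0,-216,-361,0,0,0,-0.72],[0,-240,-401,0,0,0,-0.8],[0,-264,-441,0,0,0,-0.88],[0,-285,-481,0,0,0,-0.93]]'
python3 - <<'E'
from h import *
print(telemetry.read_state()["joints"])
print(delta([.44,.278,.2],down(32.3)))
E
```

```text
time_s: 2.4
position: [0.5068, -0.2884, 0.2508]
orientation: [3.073, -0.648, 0.001]
force: [-0.0, -0.4, -0.3]
width: 0.0853
[ 0.88992716  0.21027876 -0.48189014  1.60953213  0.10000626  1.34541942
 -0.02066949]
([-289.8, -491.3, 50.3], [0.0009, -0.0005, -0.9792])
```

```bash
python3 -m pendant '[[0,-21,-36,0,0,0,-0.08],[0,-42,-71,0,0,0,-0.16],[0,-63,-107,0,0,0,-0.24],[0,-84,-142,0,0,0,-0.32],[0,-105,-178,0,0,0,-0.4],[0,-126,-213,5,0,0,-0.48],[0,-147,-249,10,0,0,-0.56],[0,-168,-284,15,0,0,-0.64],[0,-189,-320,20,0,0,-0.72],[0,-210,-355,30,0,0,-0.8],[0,-231,-390,40,0,0,-0.88],[0,-252,-427,50,0,0,-0.96]]'
python3 - <<'E'
from h import *
print(telemetry.read_state()["joints"])
print(delta([.44,.278,.2],down(32.3)))
E
```

```text
time_s: 3.4
position: [0.449, 0.2013, 0.2011]
orientation: [3.024, 0.844, 0.003]
force: [1.3, -0.0, 0.1]
width: 0.0855
[ 0.45957402  0.07467895 -0.9607999   1.87310709  0.06720676  1.22506894
  0.02182153]
([32.0, -70.3, 1.0], [0.0021, -0.0012, -0.0193])
```

```bash
python3 -m pendant '[[0,16,-35,0,0,0,-0.01],[0,32,-70,0,0,0,-0.02],[0,32,-70,0,0,0,-0.02],[0,32,-70,0,0,0,-0.02]]'
python3 - <<'E'
from h import *
st=telemetry.read_state();s=optics.snapshot("wrist");cv2.imwrite("pics/w1.png",s["img"])
print(st["position"],st["joints"],s["tool_from_camera"],s["mtx"])
lm("wrist",["stray_nut"])
m=optics.trace("wrist","stray_nut")
for d in m[:2]: 
    v,u=np.where(d["pixels"]);print(d["p"],u.mean(),v.mean(),len(u),u.min(),u.max(),v.min(),v.max(),ray(s,u.mean(),v.mean(),.008,st))
E
```

```text
time_s: 3.73
position: [0.4395, 0.2791, 0.2011]
orientation: [-3.014, -0.878, 0.0]
force: [0.6, -0.8, -0.8]
width: 0.0854
[0.43953123 0.27907053 0.20109116] [ 0.32050591  0.18135854 -1.01729821  1.80821667  0.16113533  1.24084446
 -0.17480539] [[ 9.99996877e-01 -2.45676974e-03  4.58243351e-04 -4.05970599e-04]
 [ 2.21097847e-03  9.55170402e-01  2.96048331e-01 -7.67435111e-02]
 [-1.16502307e-03 -2.96046394e-01  9.55172851e-01 -1.24661134e-01]
 [ 0.00000000e+00  0.00000000e+00  0.00000000e+00  1.00000000e+00]] [[274.81655622   0.         254.16440124]
 [  0.         274.81655622 190.89158989]
 [  0.           0.           1.        ]]
wrist stray_nut []
0.6 299.33618233618233 171.5242165242165 351 289 310 162 181 [0.48321896 0.30982634 0.008     ]
```

View pics/w1.png

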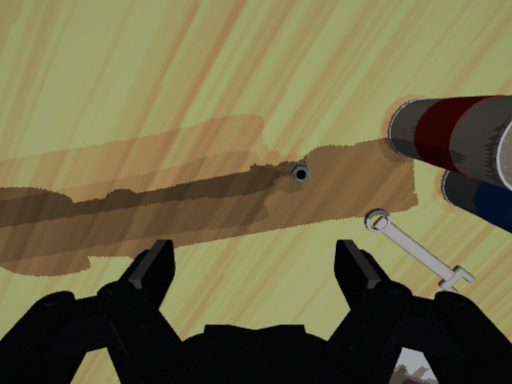

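Run:
```python
from h import *
print(delta([.4835,.3085,.10],down(32.3)))
```

```text
([53.6, -6.5, 100.8], [0.001, 0.0005, -0.0048])
```

```bash
python3 -m pendant '[[0,15,-2,30,0,0,0],[0,30,-4,60,0,0,0],[0,45,-6,90,0,0,0],[0,53.6,-6.5,101,0,0,0],[0,53.6,-6.5,101,0,0,0],[0,53.6,-6.5,101,0,0,0]]'
python3 - <<'E'
from h import *
st=telemetry.read_state();s=optics.snapshot("wrist")
im=s["img"]
m=optics.trace("wrist","stray_nut")
for d in m[:2]: 
    v,u=np.where(d["pixels"]);print(d["p"],u.mean(),v.mean(),len(u),u.min(),u.max(),v.min(),v.max(),ray(s,u.mean(),v.mean(),.007,st))
lm("wrist",["stray_nut"])
T=np.linalg.inv(s["tool_from_camera"])
u,v=int(u.mean()),int(v.mean())
c=im[v-40:v+40,u-50:u+50]
cv2.imwrite("pics/w2.png",cv2.resize(c,None,fx=7,fy=7,interpolation=cv2.INTER_CUBIC)); print(u,v,st["joints"],st["position"])
E
```

```text
time_s: 4.38
position: [0.4831, 0.3086, 0.0996]
orientation: [3.019, 0.866, -0.003]
force: [1.0, 1.4, 0.4]
width: 0.0854
0.96 256.8780160857909 200.01474530831098 746 241 272 185 216 [0.48388165 0.31076262 0.007     ]
wrist stray_nut [(0.74, [0.4878, 0.305, -0.0016])]
256 200 [ 0.14921734  0.4376469  -0.92373697  1.79023204  0.38689037  1.10953782
 -0.34758122] [0.48312336 0.30862235 0.09959019]
```

View pics/w2.png

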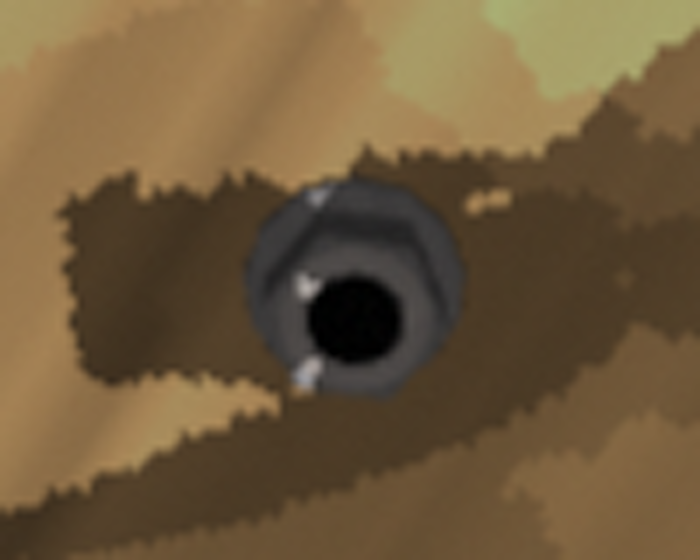

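Run:
```python
from h import *
st=telemetry.read_state();s=optics.snapshot("wrist")
print(ray(s,256.7,201.4,.003,st),ray(s,256.7,205.6,.014,st))
```

```text
[0.48638772 0.30899649 0.003     ] [0.486152   0.30912202 0.014     ]
```

Run:
```python
from h import *
print(delta([.4862,.309,.023],down(32.3+24)))
```

```text
([1.7, 1.9, 78.6], [0.0019, -0.002, -0.4226])
```

```bash
python3 -m pendant '[[0,0.5,0.5,20,0,0,-0.11],[0,1,1,40,0,0,-0.22],[0,1.7,1.9,60,0,0,-0.33],[0,1.7,1.9,72,0,0,-0.422],[0,1.7,1.9,77,0,0,-0.422],[0,1.7,1.9,77,0,0,-0.422],[120,1.7,1.9,77,0,0,-0.422],[200,1.7,1.9,77,0,0,-0.422],[255,1.7,1.9,77,0,0,-0.422],[255,1.7,1.9,77,0,0,-0.422],[255,1.7,1.9,77,0,0,-0.422],[255,1.7,1.9,77,0,0,-0.422]]' 40
```

```text
time_s: 5.58
position: [0.4856, 0.3097, 0.0236]
orientation: [2.77, 1.482, 0.001]
force: [-0.5, -0.2, 1.4]
width: 0.0172
```

```bash
python3 -m pendant '[[255,0,0,0,0,0,0],[255,0,0,0,0,0,0],[255,0,0,0,0,0,0]]'
python3 - <<'E'
from h import *
st=telemetry.read_state();s=optics.snapshot("wrist");cv2.imwrite("pics/w3.png",s["img"])
print(st["joints"])
E
```

```text
time_s: 5.83
position: [0.4856, 0.3097, 0.0236]
orientation: [2.77, 1.482, 0.001]
force: [-1.5, -1.0, 5.0]
width: 0.0172
[ 0.14521846  0.57599205 -0.93572193  1.83577688  0.54474037  1.00998015
 -0.03317325]
```

View pics/w3.png

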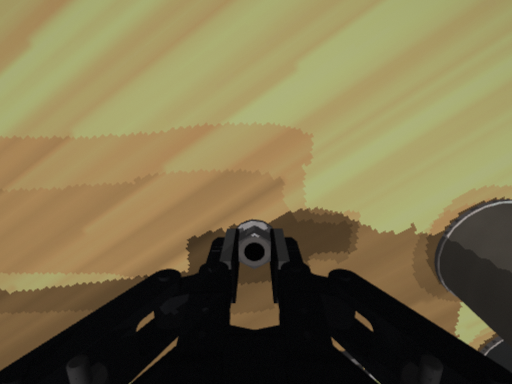

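Run:
```python
from h import *
st=telemetry.read_state();p=st["position"]
print(delta([p[0],p[1],.14],down(58)))
print(delta([.591,-.02,.14],down(60)))
print(delta([.591,-.02,.031],down(60)))
```

```text
([0.1, 0.1, -116.4], [0.0006, -0.0005, -0.0294])
([-215.8, 270.6, -116.4], [0.0006, -0.0005, -0.0643])
([-215.9, 270.6, -7.4], [0.0006, -0.0005, -0.0643])
```

```bash
python3 -m pendant '[[255,0,0,-20,0,0,0],[255,0,0,-55,0,0,0],[255,0,0,-90,0,0,-0.02],[255,-22,27,-116,0,0,-0.03],[255,-44,55,-116,0,0,-0.04],[255,-67,84,-116,0,0,-0.05],[255,-90,113,-116,0,0,-0.06],[255,-113,142,-116,0,0,-0.064],[255,-136,171,-116,0,0,-0.064],[255,-159,200,-116,0,0,-0.064],[255,-182,229,-116,0,0,-0.064],[255,-205,257,-116,0,0,-0.064]]'
python3 - <<'E'
from h import *
st=telemetry.read_state();s=optics.snapshot("wrist");cv2.imwrite("pics/w4.png",s["img"])
print(st["joints"],st["width"])
print(delta([.591,-.02,.10],down(60)))
lm("wrist",["tote","tote_rim","tote_corner","nut1"])
for n in ("top","side"):
    optics.snapshot(n); lm(n,["tote","tote_rim","tote_corner"])
E
```

```text
time_s: 6.88
position: [0.5855, -0.0058, 0.1386]
orientation: [2.721, 1.57, -0.001]
force: [0.2, -0.1, 0.2]
width: 0.0173
[ 0.77063992  0.44177835 -0.99533074  1.72463836  0.39630838  1.19388883
  0.71589106] 0.017268509733096474
([-1.5, 4.5, 38.0], [0.0031, 0.0046, -0.0115])
wrist tote [(0.79, [0.5857, -0.0415, 0.0017]), (0.42, [0.6129, -0.0723, 0.0082])]
wrist tote_rim [(0.65, [0.5301, -0.1437, 0.0512])]
wrist tote_corner [(0.91, [0.5836, 0.0571, 0.0044])]
wrist nut1 [(0.98, [0.6062, -0.1146, 0.0051]), (0.95, [0.5139, -0.1001, 0.0063]), (0.68, [0.614, -0.0715, 0.0075]), (0.5, [0.6633, -0.0052, 0.0047]), (0.5, [0.5825, 0.058, 0.0031])]
top tote [(0.55, [0.5894, -0.036, -0.0015]), (0.26, [0.5096, -0.2786, 0.0031])]
top tote_rim [(0.81, [0.5316, -0.1437, 0.0465])]
top tote_corner [(0.74, [0.5832, 0.0563, 0.0047])]
side tote [(0.91, [0.5825, -0.0402, -0.0024]), (0.3, [0.5856, -0.0001, 0.1137])]
side tote_rim [(0.64, [0.5314, -0.1434, 0.045])]
side tote_corner [(0.63, [0.5814, 0.0603, 0.006]), (0.46, [0.5696, 0.4228, 0.0016])]
```

View pics/w4.png

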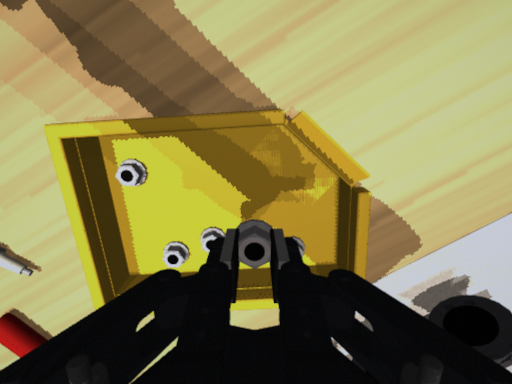

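Run:
```python
from h import *
print(delta([.580,-.014,.031],down(62)))
```

```text
([-12.2, 0.8, 108.1], [0.0003, 0.0002, -0.0339])
```

```bash
python3 -m pendant '[[255,-6,0.4,20,0,0,-0.017],[255,-12,0.8,50,0,0,-0.034],[255,-12,0.8,80,0,0,-0.034],[255,-12,0.8,100,0,0,-0.034],[255,-12,0.8,107,0,0,-0.034],[255,-12,0.8,107,0,0,-0.034],[150,-12,0.8,107,0,0,-0.034],[120,-12,0.8,107,0,0,-0.034],[120,-12,0.8,106,0,0,-0.034],[120,-12,0.8,95,0,0,-0.034],[120,-12,0.8,70,0,0,-0.034],[120,-12,0.8,40,0,0,-0.034]]'
python3 - <<'E'
from h import *
st=telemetry.read_state();s=optics.snapshot("wrist");cv2.imwrite("pics/w5.png",s["img"])
lm("wrist",["tote","tote_rim","tote_corner","nut1"])
E
```

```text
time_s: 8.53
position: [0.5792, -0.0144, 0.0997]
orientation: [-2.692, -1.616, 0.003]
force: [-0.1, -0.1, 0.1]
width: 0.045
wrist tote [(0.71, [0.5888, -0.0394, 0.001])]
wrist tote_rim [(0.78, [0.5338, -0.1444, 0.0517])]
wrist tote_corner [(0.72, [0.583, 0.0562, 0.0029])]
wrist nut1 [(0.73, [0.614, -0.071, 0.0071]), (0.59, [0.5151, -0.0972, 0.0057]), (0.57, [0.6071, -0.1131, 0.0015]), (0.48, [0.6648, -0.0038, 0.0044])]
```

View pics/w5.png

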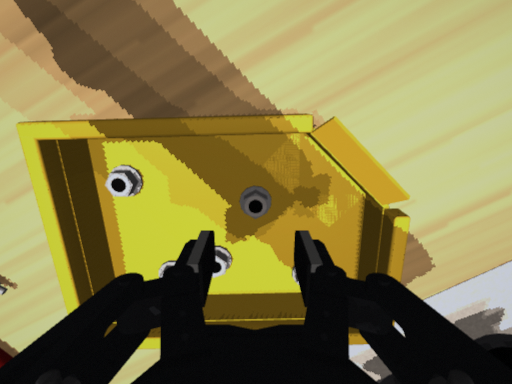

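```bash
cat >> h.py <<'E'
Y=62.1; RIM=np.array([.5318,-.1437,.044]); COR=np.array([.583,.0572,0])
def dk(phi=45.):
    a=np.radians(Y+phi); d=np.array([np.cos(a),np.sin(a),0]); return d,np.cross([0,0,1],d)
def tip(th,phi=45.,up=0.,R0=None,p0=None):
    d,k=dk(45.); P=COR+.004*d
    R=Ro.from_rotvec(dk(phi)[1]*np.radians(th)).as_matrix()
    p0=RIM if p0 is None else p0; R0=down(Y) if R0 is None else R0
    return P+R@(p0-P)+[0,0,up], R@R0
E
python3 - <<'E'
from h import *
p,R=tip(34,up=.07); print(p); print(delta(p,R))
E
```

```text
[ 0.51546826 -0.09061284  0.20767141]
([-97.5, -21.4, -107.9], [-0.4189, -0.4185, -0.0032])
```

```bash
python3 -m pendant '[[0,-20,-4,-30,-0.04,-0.04,0],[0,-40,-9,-55,-0.1,-0.1,0],[0,-60,-13,-80,-0.18,-0.18,0],[0,-80,-18,-100,-0.26,-0.26,0],[0,-97.5,-21.4,-108,-0.34,-0.34,0],[0,-97.5,-21.4,-108,-0.419,-0.419,0],[0,-97.5,-21.4,-108,-0.419,-0.419,0],[0,-97.5,-21.4,-108,-0.419,-0.419,0],[0,-97.5,-21.4,-108,-0.419,-0.419,0]]'
python3 - <<'E'
from h import *
p,R=tip(34,up=.07); print(delta(p,R)); print(telemetry.read_state()["joints"])
print(delta(RIM+[0,0,.07],down(Y)))
E
```

```text
time_s: 9.53
position: [0.5154, -0.0906, 0.2063]
orientation: [2.198, 1.32, -0.19]
force: [0.1, -0.3, -1.0]
width: 0.0851
([-0.5, 0.6, -1.2], [-0.0052, -0.0013, -0.0019])
[ 0.76541973  0.08660209 -1.03972528  1.9824843   0.71978842  1.20569223
  0.5106316 ]
([3.9, -3.3, 107.6], [0.4149, 0.4179, -0.0026])
```

```bash
python3 -m pendant '[[0,0,0,20,0.08,0.08,0],[0,1,-1,40,0.16,0.16,0],[0,2,-1.5,60,0.24,0.24,0],[0,3,-2,80,0.32,0.32,0],[0,3.9,-3,100,0.4,0.4,0],[0,3.9,-3.3,107.6,0.415,0.418,-0.003],[0,3.9,-3.3,107.6,0.415,0.418,-0.003],[0,3.9,-3.3,107.6,0.415,0.418,-0.003]]'
python3 - <<'E'
from h import *
st=telemetry.read_state();print(st["joints"]);s=optics.snapshot("wrist");cv2.imwrite("pics/w6.png",s["img"])
lm("wrist",["tote","tote_rim","tote_corner","nut1"])
print(delta(RIM,down(Y)))
E
```

```text
time_s: 10.2
position: [0.532, -0.1444, 0.1142]
orientation: [2.692, 1.617, 0.002]
force: [0.1, 1.3, 0.5]
width: 0.0855
[ 1.02727229  0.36637856 -0.94711304  1.83339     0.33103297  1.10874085
  1.0431974 ]
wrist tote [(0.58, [0.5884, -0.0415, 0.0]), (0.34, [0.6108, -0.1129, 0.0067])]
wrist tote_rim [(0.84, [0.5299, -0.1431, 0.0499])]
wrist tote_corner [(0.93, [0.5832, 0.0609, 0.0032])]
wrist nut1 [(0.95, [0.5145, -0.099, 0.0013]), (0.83, [0.6623, -0.003, 0.0033]), (0.72, [0.6072, -0.1161, 0.0047])]
([-1.7, -0.2, 72.0], [0.0053, 0.0025, 0.004])
```

View pics/w6.png

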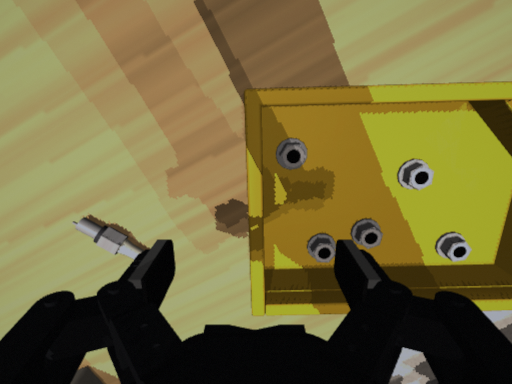

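```bash
python3 -m pendant '[[0,-1,0,25,0.005,0.0025,0.004],[0,-1,0,50,0.005,0.0025,0.004],[0,-1,0,66,0.005,0.0025,0.004],[0,-1,0,71,0.005,0.0025,0.004],[0,-1,0,71,0.005,0.0025,0.004],[180,-1,0,71,0.005,0.0025,0.004],[220,-1,0,71,0.005,0.0025,0.004],[255,-1,0,71,0.005,0.0025,0.004],[255,-1,0,71,0.005,0.0025,0.004],[255,-1,0,71,0.005,0.0025,0.004],[255,-1,0,71,0.005,0.0025,0.004],[255,-1,0,71,0.005,0.0025,0.004]]' 80
python3 - <<'E'
from h import *
st=telemetry.read_state();p0=st["position"];R0=Ro.from_rotvec(st["orientation"]).as_matrix()
print(st["width"],st["force"],st["moment"])
optics.snapshot("side");lm("side",["tote","tote_rim","tote_corner"])
optics.snapshot("wrist");lm("wrist",["tote","tote_rim","tote_corner"])
for th in (3,6,9,12,15,18,21,24,27,30,33):
    p,R=tip(th,R0=R0,p0=p0,up=.003); print(th,delta(p,R,p0,R0))
E
```

```text
time_s: 11.45
position: [0.5322, -0.1448, 0.0445]
orientation: [-2.693, -1.615, -0.0]
force: [-1.1, 0.8, 3.5]
width: 0.0098
0.009833672096920076 [-1.10135799  0.81283365  3.52312616] [ 0.10921126  0.12836435 -0.09689797]
side tote [(0.73, [0.531, -0.1491, 0.0429]), (0.66, [0.5811, -0.0435, -0.0021]), (0.42, [0.5678, 0.4215, 0.0003]), (0.21, [0.653, -0.4551, -0.0002])]
side tote_rim [(0.7, [0.5301, -0.1425, 0.0447])]
side tote_corner [(0.66, [0.5841, 0.0558, 0.0047])]
wrist tote [(0.71, [0.591, -0.0408, -0.0018])]
wrist tote_rim [(0.76, [0.5306, -0.1441, 0.0486])]
wrist tote_corner []
3 ([1.8, -1.8, -12.5], [-0.0371, -0.0369, -0.0])
6 ([4.0, -4.0, -21.8], [-0.0743, -0.0738, -0.0])
9 ([6.5, -6.6, -30.9], [-0.1114, -0.1107, -0.0])
12 ([9.4, -9.4, -39.9], [-0.1486, -0.1476, -0.0])
15 ([12.5, -12.6, -48.6], [-0.1857, -0.1845, -0.0])
18 ([16.0, -16.1, -57.1], [-0.2229, -0.2214, -0.0])
21 ([19.8, -19.9, -65.3], [-0.26, -0.2583, -0.0])
24 ([23.9, -24.1, -73.2], [-0.2971, -0.2952, -0.0])
27 ([28.3, -28.5, -80.8], [-0.3343, -0.3321, -0.0])
30 ([33.0, -33.2, -88.0], [-0.3714, -0.369, -0.0])
33 ([37.9, -38.1, -94.9], [-0.4086, -0.4059, -0.0])
```

```bash
python3 -m pendant '[[255,0.4,-0.4,-5,-0.01,-0.01,0],[255,0.9,-0.9,-8,-0.019,-0.019,0],[255,1.8,-1.8,-12.5,-0.037,-0.037,0],[255,2.8,-2.8,-17,-0.056,-0.056,0],[255,4,-4,-21.8,-0.074,-0.074,0],[255,5.2,-5.2,-26.3,-0.093,-0.093,0],[255,6.5,-6.5,-31,-0.111,-0.111,0],[255,8,-8,-35.5,-0.13,-0.13,0],[255,9.4,-9.4,-40,-0.148,-0.148,0],[255,11,-11,-44.2,-0.167,-0.166,0],[255,12.5,-12.5,-48.6,-0.186,-0.185,0],[255,12.5,-12.5,-48.6,-0.186,-0.185,0]]'
python3 - <<'E'
from h import *
st=telemetry.read_state()
print(st["width"],st["force"],st["moment"])
s=optics.snapshot("side");cv2.imwrite("pics/s7.png",s["img"]);lm("side",["tote","tote_rim","tote_corner"])
s=optics.snapshot("wrist");cv2.imwrite("pics/w7.png",s["img"])
E
```

```text
time_s: 12.85
position: [0.5267, -0.1258, 0.0933]
orientation: [2.471, 1.488, -0.091]
force: [-0.3, 0.8, -4.4]
width: 0.0099
0.009949636146661925 [-0.32988615  0.83778396 -4.42781134] [0.23680601 0.55114805 0.06178216]
side tote [(0.91, [0.583, -0.0406, 0.027]), (0.18, [0.6716, -0.3098, 0.0006])]
side tote_rim [(0.71, [0.5248, -0.1262, 0.0917])]
side tote_corner [(0.61, [0.5835, 0.0583, 0.0041]), (0.3, [0.6559, -0.4573, 0.0014]), (0.16, [0.3317, -0.4278, -0.0011])]
```

View pics/w7.png

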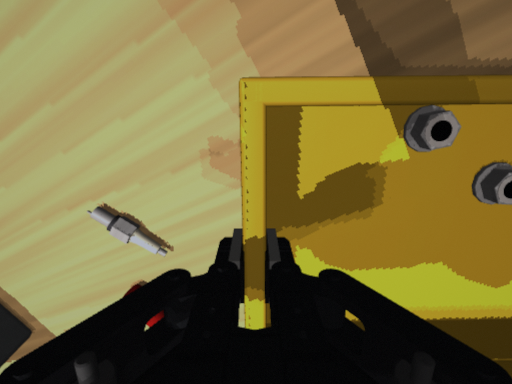

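View pics/s7.png

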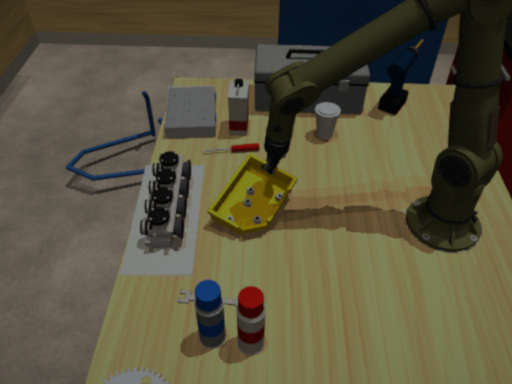

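Run:
```python
from h import *
st=telemetry.read_state();p0=st["position"];R0=Ro.from_rotvec(st["orientation"]).as_matrix()
for th in (3,6,9,12,15,18,20):
    p,R=tip(th,R0=R0,p0=p0); print(th,delta(p,R,p0,R0))
```

```text
3 ([1.9, -1.9, -9.5], [-0.0372, -0.0369, 0.0001])
6 ([4.1, -4.2, -18.9], [-0.0743, -0.0738, 0.0001])
9 ([6.7, -6.8, -28.0], [-0.1115, -0.1106, 0.0002])
12 ([9.6, -9.8, -37.0], [-0.1487, -0.1475, 0.0002])
15 ([12.9, -13.1, -45.8], [-0.1858, -0.1844, 0.0003])
18 ([16.5, -16.7, -54.3], [-0.223, -0.2213, 0.0004])
20 ([19.0, -19.3, -59.8], [-0.2478, -0.2459, 0.0004])
```

```bash
python3 -m pendant '[[255,1,-1,-5,-0.019,-0.018,0],[255,1.9,-1.9,-9.5,-0.037,-0.037,0],[255,3,-3,-14.2,-0.056,-0.055,0],[255,4.1,-4.1,-18.9,-0.074,-0.074,0],[255,5.4,-5.4,-23.5,-0.093,-0.092,0],[255,6.7,-6.7,-28,-0.111,-0.111,0],[255,8.1,-8.2,-32.5,-0.13,-0.129,0],[255,9.6,-9.7,-37,-0.149,-0.148,0],[255,11.2,-11.4,-41.4,-0.167,-0.166,0],[255,12.9,-13,-45.8,-0.186,-0.184,0],[255,14.7,-14.9,-50,-0.204,-0.203,0],[255,16.5,-16.7,-54.3,-0.223,-0.221,0]]'; python3 -m pendant '[[255,0,0,0,0,0,0],[255,0,0,0,0,0,0],[255,0,0,0,0,0,0],[255,0,0,0,0,0,0]]';  python3 - <<'E'
from h import *
st=telemetry.read_state()
print(st["width"],st["force"],st["moment"])
for n in ("side","top"):
    s=optics.snapshot(n);cv2.imwrite(f"pics/{n}8.png",cv2.resize(s["img"][130:260,150:350],None,fx=4,fy=4,interpolation=cv2.INTER_CUBIC));lm(n,["tote","tote_rim","tote_corner","nut1"])
s=optics.snapshot("wrist");cv2.imwrite("pics/w8.png",s["img"]);lm("wrist",["nut1","tote_corner"])
E
```

```text
time_s: 14.1
position: [0.5156, -0.093, 0.1386]
orientation: [2.212, 1.325, -0.184]
force: [0.2, -0.1, -4.4]
width: 0.0102
time_s: 14.43
position: [0.5157, -0.0938, 0.1386]
orientation: [2.212, 1.325, -0.184]
force: [0.3, -0.5, -6.2]
width: 0.01
0.009985907758669454 [ 0.27249009 -0.50660789 -6.18970069] [0.60183593 0.64799875 0.01964616]
side tote [(0.74, [0.5793, -0.0288, 0.0529]), (0.27, [0.6537, -0.4552, -0.001])]
side tote_rim [(0.72, [0.5133, -0.0952, 0.1408])]
side tote_corner [(0.97, [0.582, 0.0547, 0.0053]), (0.42, [0.6714, -0.3107, -0.003])]
side nut1 [(0.58, [0.6685, -0.3091, -0.001]), (0.56, [0.5916, 0.0472, 0.0108]), (0.54, [0.617, 0.0593, 0.0123]), (0.52, [0.5739, 0.0135, 0.0345]), (0.46, [0.5407, 0.0244, 0.0228])]
top tote [(0.54, [0.7834, -0.0165, 0.0016])]
top tote_rim [(0.59, [0.5121, -0.0944, 0.1371]), (0.59, [0.3364, -0.4298, -0.0046])]
top tote_corner [(0.66, [0.5839, 0.0555, 0.0036])]
top nut1 [(0.5, [0.589, 0.0473, 0.0167]), (0.44, [0.6149, 0.0539, 0.0177])]
wrist nut1 [(0.83, [0.5444, 0.0263, 0.0225]), (0.74, [0.5714, 0.0196, 0.0293])]
wrist tote_corner []
```

View pics/side8.png

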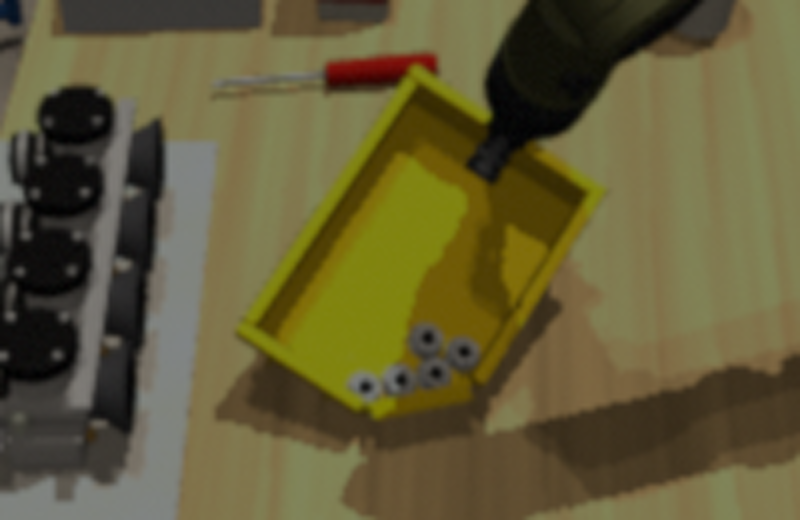

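View pics/w8.png

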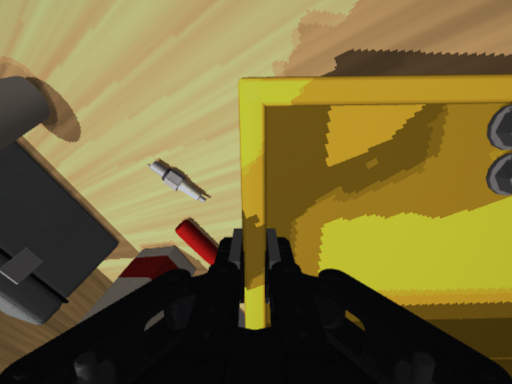

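View pics/top8.png

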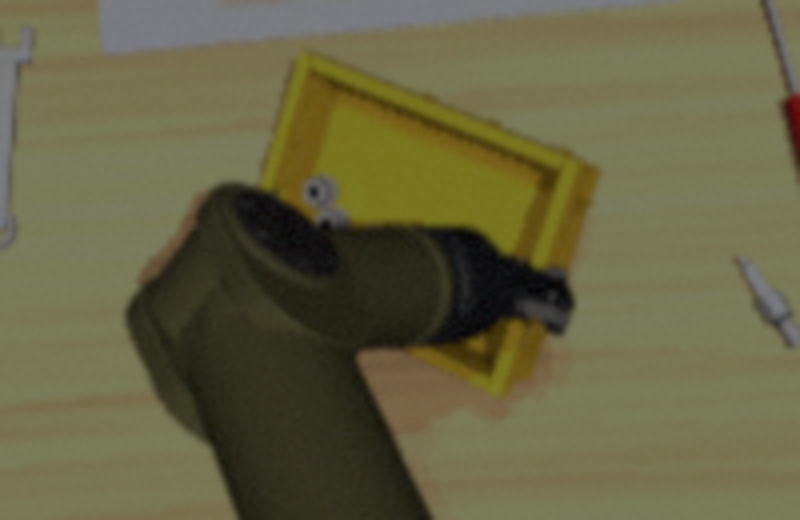

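```bash
python3 -m pendant '[[255,0,0,0,0,0,0],[255,0,0,0,0,0,0],[255,0,0,0,0,0,0],[255,0,0,0,0,0,0],[255,0,0,0,0,0,0],[255,0,0,0,0,0,0],[255,0,0,0,0,0,0],[255,0,0,0,0,0,0],[255,0,0,0,0,0,0],[255,0,0,0,0,0,0]]';  python3 - <<'E'
from h import *
st=telemetry.read_state()
print(st["force"],np.abs(st["joint_vel"]).max())
s=optics.snapshot("side");im=cv2.resize(s["img"][130:260,150:350],None,fx=4,fy=4,interpolation=cv2.INTER_CUBIC)
a=cv2.imread("pics/side8.png"); print("diff",cv2.absdiff(a,im)[280:420,240:560].max())
cv2.imwrite("pics/side9.png",im)
lm("side",["tote_corner","tote_rim","nut1"])
# intersect nut pixels with tilted floor plane
R=tip(33)[1]@down(Y).T; n=R[:,2]; d,_=dk(); P=COR+.004*d; c0=P+R@(np.array([COR[0],COR[1],.004])-P)
for u,v in [(365,385),(400,378),(435,372),(427,338),(462,350)]:
    a,b=ray(s,150+u/4,130+v/4,0),ray(s,150+u/4,130+v/4,.1)
    q=c0+n*.012; w=b-a; X=a+w*((q-a)@n)/(w@n)-n*.012; r=R.T@(X-c0)
    print(np.round(X,3),"dist",round(float(np.linalg.norm(X-c0)),3),"out",round(float(r@d),3))
E
```

```text
time_s: 15.92
position: [0.5159, -0.093, 0.1389]
orientation: [2.21, 1.326, -0.183]
force: [0.3, -0.4, -5.0]
width: 0.0096
[ 0.32148304 -0.37426222 -5.02022022] 0.0023102079862564427
diff 23
side tote_corner [(0.68, [0.5826, 0.0586, 0.008]), (0.51, [0.6704, -0.311, -0.0017])]
side tote_rim [(0.78, [0.5155, -0.0937, 0.1381])]
side nut1 [(0.49, [0.5723, 0.0198, 0.0302]), (0.39, [0.5921, 0.0484, 0.0094]), (0.37, [0.616, 0.0575, 0.0119])]
[0.617 0.058 0.013] dist 0.036 out -0.015
[0.591 0.05  0.014] dist 0.016 out -0.015
[0.566 0.042 0.013] dist 0.025 out -0.014
[0.572 0.021 0.028] dist 0.045 out -0.04
[0.546 0.025 0.02 ] dist 0.052 out -0.027
```

View pics/side9.png

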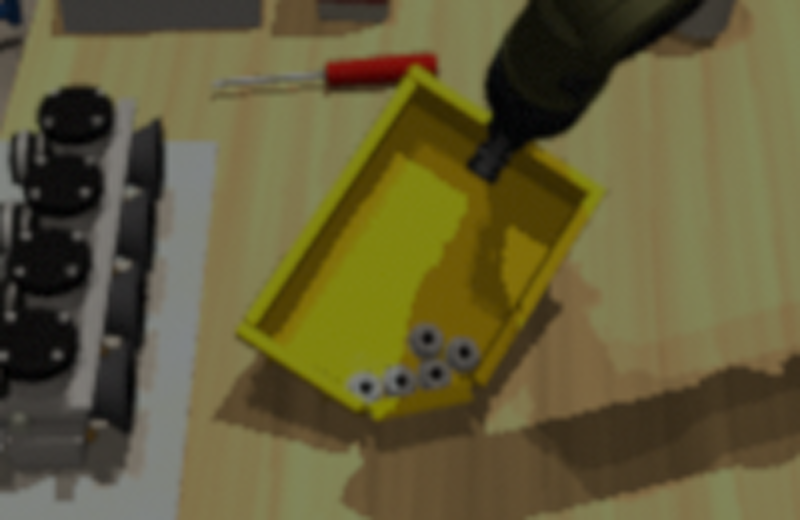

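```bash
python3 -c "
from station import job
print(job.finish_job())"
```

```text
the job is handed in; nothing more can be done
None
```

I put the stray nut in the tote, then gripped the rim opposite the pouring corner at 80 N. I tipped the tote about 33° over that corner's bottom edge and handed in at about 16 s of the 51 s allowed. No verdict was reported.

The last checks before handing in:
- **Nuts:** all five lie together at the cut-off wall, an estimated 16 to 52 mm from the pouring corner (limit 95 mm).
- **Stillness:** the side pictures taken about 1.5 s apart look the same, with the nuts in the same place.
- **Hold:** the fingers are closed on the rim at about 10 mm, the wrist force is about 5 N, and the arm is not moving.
- **Clearance:** the tote looks clear of the carburettors in the side picture, and the screwdriver and spark plug look unmoved. I did not re-measure the other bystanders, but the arm met no unexpected force.
- **Disagreement:** the detector named only three of the five nuts in the last picture, with low confidence. I took the five positions by eye from that picture and calculated the distances from them.

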